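# Load an optical stack into a sinking-platen holder

## Task

Kit the optical stack into the well of the loading stand in build order: the tall spacer first, then the solid glass lens blank, then the low retaining ring on top. Slide each part across the deck, never lifting or tipping it, until it is centred on the platen, where two dowel pins stop it, and press it down level until its top is flush with the deck before you bring the next one. Leave the finished stack flush and the things around the stand undisturbed.

Things in the scene. Friction and masses are not known exactly. Their poses are not given: they have to be found in the camera images.
- loader: Fixed loading stand: grey deck 260 mm (x) by 300 mm (y), its top 60 mm above the bench, on four legs. Origin on the bench under the deck's middle; x points across the deck from the parts' side to the well, z up. The parts wait 120 to 165 mm from the well's centre on its -x side: one straight behind, two about 42 degrees to either side; which is where changes.
- well (a point): Centre of the well's mouth, level with the deck top, at x = 70 mm, y = 0 of the loader; axes as the loader's. The well is round, 80 mm wide. Two steel dowel pins beyond it (8 mm thick, 10 mm above the deck) are the stop: seen from here they lie 34 degrees either side of +x, axes 42.8 mm away; a 76 mm disc touching both is within 1 mm of the well's centre.
- platen (a joint): Round black platen, 77 mm wide, the well's floor. 0 (at the start): top flush with the deck; grows in metres as it is pressed down, to a firm stop at 0.048. No spring: a stiff slide that yields to about 9 N and stays where it is left. With the spacer, the blank and the ring pressed flush in turn it reads 0.020, 0.034 and 0.046.
- spacer: Plain aluminium spacer tube, the tallest part: 76 mm outside, bore 40 mm, 20 mm high, 0.13 kg, lying flat on the deck. Too wide to grasp: push it at its rim, for instance with two parted fingertips. Origin at the centre of its underside, z up.
- lens_blank: Solid disc of clear glass with flat faces and no bore, 76 mm diameter, 14 mm high, 0.14 kg, lying flat on the deck. Origin at the centre of its underside, z up.
- retaining_ring: Low aluminium ring with four dark spanner notches in its top: 76 mm outside, bore 50 mm, 12 mm high, 0.07 kg, lying flat on the deck. Origin at the centre of its underside, z up.
- solder_spool: Bystander: spool of solder wire, 62 mm across, 52 mm high, standing on the bench to the right of the stand. Origin at the centre of its underside.
- kapton_roll: Bystander: flat roll of amber tape, 74 mm across, 14 mm high, on the bench to the right of the stand. Origin at the centre of its underside.
- relay_board: Bystander: green circuit board 60 x 95 x 24 mm on stand-offs, on the bench to the right of the stand. Origin at the centre of its underside.

How it is judged:
On the way, in this order (a step that is already met when the one before it is completed fails the run):
1. The spacer alone is in the well and has been pressed flush with the deck (within 3 mm) (horizontal distance between spacer and well below 0.004 m and value of joint platen between 0.017 and 0.023 m and z of spacer in the frame of well between -0.0235 and -0.0165 m and velocity of joint platen between -0.004 and 0.004 m/s and horizontal distance between each of lens_blank, retaining_ring and well above 0.06 m), for 0.2 s.
2. The lens blank is in the well on the spacer, pressed flush with the deck (within 3 mm), the ring not yet (horizontal distance between each of spacer, lens_blank and well below 0.004 m and value of joint platen between 0.031 and 0.037 m and z of lens_blank in the frame of well between -0.0175 and -0.0105 m and velocity of joint platen between -0.004 and 0.004 m/s and horizontal distance between retaining_ring and well above 0.06 m), for 0.2 s.
3. The retaining ring is in the well on the lens blank, pressed flush with the deck (within 3 mm) (horizontal distance between each of retaining_ring, lens_blank and well below 0.004 m and value of joint platen above 0.043 m and z of retaining_ring in the frame of well between -0.0155 and -0.0085 m and velocity of joint platen between -0.004 and 0.004 m/s), for 0.2 s.
At the end, for the whole second after the job is handed in: In the well lie, from below, the spacer, the lens blank and the retaining ring, each level (under 0.06 rad), centred within 4 mm and at rest at its height within 3.5 mm, the platen at 0.043 m or deeper, so that the ring's top is flush with the deck (horizontal distance between each of spacer, lens_blank, retaining_ring and well below 0.004 m and value of joint platen above 0.043 m and z of spacer in the frame of well between -0.0495 and -0.0425 m and z of lens_blank in the frame of well between -0.0295 and -0.0225 m and z of retaining_ring in the frame of well between -0.0155 and -0.0085 m and angle between each of spacer, lens_blank, retaining_ring's own z axis and vertical below 0.06 rad and linear speed of each of spacer, lens_blank, retaining_ring below 0.02 m/s); the robot touches nothing.
It fails at once if a part is lifted more than 10 mm off the deck, or tipped (over 0.35 rad) (z of any of spacer, lens_blank, retaining_ring in the frame of well above 0.01 m or angle between any of spacer, lens_blank, retaining_ring's own z axis and vertical above 0.35 rad).
It fails at once if a bystander (solder spool, tape roll, relay board) is moved more than 15 mm (distance of any of solder_spool, kapton_roll, relay_board from where it was at the start of the episode above 0.015 m).
It also fails if it takes over 59 s, if anything falls off the work surface, if the arm or the gripper's body presses on something with over 40 N, if the wrist force passes 120 N, or if a joint passes its speed limit or range.

## Robot

A 6-joint arm with a two-finger parallel gripper is mounted at the origin on a cart in front of the work surface, level with it; the furniture and walls round the work are solid. World frame = base frame: x ahead of the robot, y to its left, z up, the work surface at z = 0. Lengths are in m, angles in rad, forces in N, time in s.
With the tool pointing down it reaches from about 0.225 to 0.875 m from the base axis. Payload 3.4 kg.
Tool frame: the origin (TCP) lies at the very end of the fingers, on their centre line; the grasp point (between the pads) lies 19 mm behind it (arm.grasp_offset is the distance from the TCP to the grasp point, in m); z points along the fingers, y is the line along which they close (so a half turn about z gives the same grasp; the last joint's range is limited). The gripper opens to 85 mm and grips with 20 to 120 N. Pads are 22 mm wide; open, the fingers measure 114 mm over their backs; the gripper's body (76 mm by 85 mm) begins 54 mm behind the grasp point. The pads swing forward as they close: fully open they stand 13 mm farther back than shut.
Start: joints at [-1.441, 0.276, 1.505, -0, 1.361, -0.121], TCP at [0.143, -0.557, 0.231] pointing down, gripper open.
Joint ranges: [-2.89, 2.89], [-0.75, 2.08], [0.22, 2.7], [-1.18, 4.32], [0.11, 2.71], [-2.7, 2.7]. Speed limits (rad/s): [2.57, 2.57, 3.14, 3.14, 3.14, 3.14].

## Interface

Orientations are given as a rotation vector (axis times angle).
In Python, from station import arm gives the robot as it stands.
- The arm moves only by the tool jog_arm, never from a script. Its argument "targets" is a list of rows, each a list of 7 numbers: the closure, from 0 (fully open) to 1 (shut), then the shift along the tool's x, y, z each as a share of 0.3 m, from -1 to 1, then the turn, a rotation vector about the tool's x, y, z each as a share of pi/4 rad, from -1 to 1. In form: [[gripper, dx, dy, dz, ax, ay, az], ...]. A call has 1 to 8 rows; each row is the pose to reach, as a shift and turn from the pose commanded when the call began, along the tool's axes at that moment; what a row does not reach only later rows make up. A row lasts 1/8 s, in which the tool goes at most 62.5 mm and 10.7 degrees, less where a joint would pass 70% of its speed; a pose out of reach is approached as far as the arm can. A call with a number of a shift or a turn outside -1 to 1 is refused whole. A call with a gripper value outside its range is refused whole. The fingers move at their own pace and stop on an object; "grip_force" is the grip in N (left out, the last holds). Time passes only in rows, so rows that repeat a pose let the fingers close. It gives the time, the measured TCP pose, the force, the opening and the grip force at its end, in the units of the state.
- arm.state(): the state, without advancing time (a new reading comes with each control period).
- arm.snapshot(name): name is "side" or "top"; returns the picture (480x640x3 uint8, red, green, blue); there is no depth.
- arm.camera_info(name): a dict with "fx", "fy", "cx", "cy" (pixels), "origin" and "orientation" of the camera in the world. Camera axes: x right, y down, z forward; pixel columns grow to the right and rows downward; lengths in m; the calibration is good to about 2 mm. A picture is of the moment at which its call begins. camera_info takes no time and is no camera call.
- arm.close_job(): hands the job in; it is judged then, once.
The state is a dict: "clock": time; "joints": joint angles; "qd": joint speeds; "joint_torque": joint torques, N m; "ee_pos": TCP position; "tcp_rot": TCP orientation; "force": force on the tool from outside, world axes, zero at the start; "wrist_torque": the same for the moment, N m; "finger_gap": finger opening in m; "finger_force": force on a finger pad.
Only numpy, scipy, OpenCV 4.12 (cv2) and the standard library are available. Lean on these libraries where they do the work, as an engineer would, in place of code of your own. Each camera call takes 0.05 s, during which the arm holds its last target. There are 200 camera calls.

## Working session

There is one attempt and no reset: what is moved stays moved. The work goes in short steps, Python scripts to look and compute and a tool call to move; the robot and the scene stay as the last step left them, time stands still between calls to the robot, and variables do not carry over. Pictures are saved under pics/ and viewed, at most 10 in all, crops included, and the job is handed in when it is done.

Besides the shell and the picture viewer there is one more tool, called after "Emit:" as name(argument=value, ...) on one line, values as JSON. jog_arm: Moves the arm, as the interface text tells. Its arguments: {"type":"object","properties":{"targets":{"type":"array"},"grip_force":{"type":"number"}},"required":["targets"]}

```bash
mkdir -p pics; ls; python3 - <<'E'
from station import arm
import cv2
for n in("top","side"):
    cv2.imwrite(f"pics/{n}0.png",arm.snapshot(n)[:,:,::-1]); print(n,arm.camera_info(n))
print(arm.state())
E
```

```text
pics
top {'fx': 531.6327058639614, 'fy': 531.6327058639614, 'cx': 321.5162244331534, 'cy': 236.372099777688, 'origin': array([0.38874216, 0.058202  , 1.35872015]), 'orientation': array([-2.14085122,  2.19838552, -0.1041968 ])}
side {'fx': 492.25134509811494, 'fy': 492.25134509811494, 'cx': 320.11776154032884, 'cy': 234.90465900736086, 'origin': array([0.51254283, 1.1108286 , 0.48890415]), 'orientation': array([ 0.02404258,  2.62180641, -1.72860138])}
{'clock': 0.1, 'joints': array([-1.44096713e+00,  2.76530175e-01,  1.50600713e+00,  3.62943716e-05,
        1.36068208e+00, -1.21007615e-01]), 'qd': array([ 0.00023941, -0.00264801, -0.00100072, -0.0018461 , -0.00075709,
       -0.00069482]), 'joint_torque': array([ 1.26112041e-03, -4.17700303e+01, -2.46406031e+01, -1.68323336e-04,
        5.81171174e-03, -1.29277828e-05]), 'ee_pos': array([ 0.14266626, -0.55654247,  0.23052686]), 'tcp_rot': array([-3.11530415e+00, -3.92766059e-01, -4.44533116e-05]), 'force': array([-0.70449367,  0.26928641,  0.83640917]), 'wrist_torque': array([-0.00657397, -0.01230684, -0.00404865]), 'finger_force': 0.0, 'finger_gap': 0.08582371076465646}
```

View pics/top0.png

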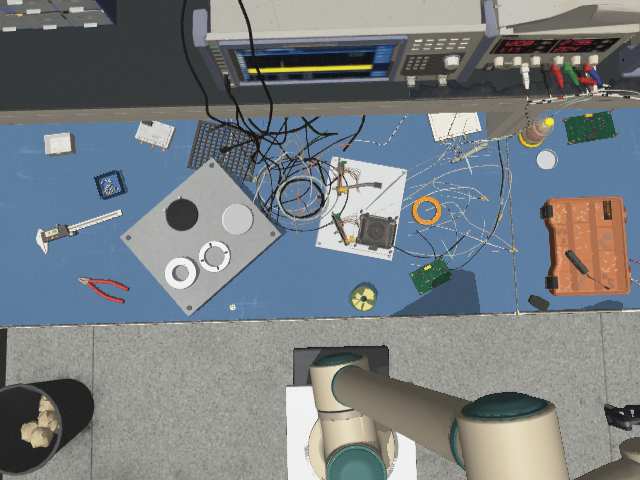

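View pics/side0.png

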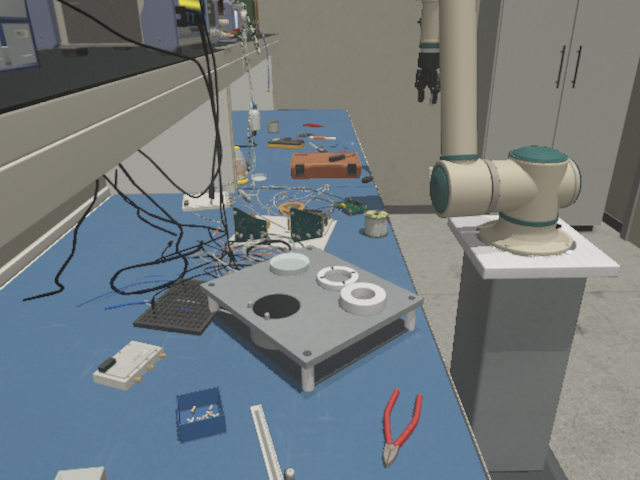

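The top view shows the well at about (182,215), the lens blank at (237,219), the ring at (214,256) and the spacer at (181,272). Deck corners are near (211,158), (121,238), (189,315) and (283,235). Next I'll rectify the image to the deck plane and measure.

```bash
cat > h.py <<'E'
import numpy as np,cv2
from scipy.spatial.transform import Rotation as R
from station import arm
def proj(n,P):
    c=arm.camera_info(n);p=R.from_rotvec(c["orientation"]).inv().apply(np.atleast_2d(P)-c["origin"])
    return np.c_[c["fx"]*p[:,0]/p[:,2]+c["cx"],c["fy"]*p[:,1]/p[:,2]+c["cy"]]
def unproj(n,uv,z):
    c=arm.camera_info(n);uv=np.atleast_2d(uv)
    d=R.from_rotvec(c["orientation"]).apply(np.c_[(uv[:,0]-c["cx"])/c["fx"],(uv[:,1]-c["cy"])/c["fy"],np.ones(len(uv))])
    return c["origin"]+d*((z-c["origin"][2])/d[:,2])[:,None]
E
python3 - <<'E'
from h import *
im=cv2.imread("pics/top0.png")
k=unproj("top",[[211,158],[121,238],[189,315],[283,235],[182,215]],.06);print(k.round(3))
crop=cv2.resize(im[145:325,110:295],None,fx=4,fy=4,interpolation=cv2.INTER_CUBIC)[:600*2]
crop=cv2.resize(im[150:322,112:292],None,fx=3.4,fy=3.4,interpolation=cv2.INTER_CUBIC)
cv2.imwrite("pics/crop.png",crop)
hsv=cv2.cvtColor(im,cv2.COLOR_BGR2HSV)
m=((hsv[:,:,1]<60)).astype(np.uint8)*255
sel=np.zeros_like(m);cv2.fillPoly(sel,[np.array([[211,148],[111,238],[189,325],[293,235]])],255)
m&=sel;m=cv2.morphologyEx(m,cv2.MORPH_OPEN,np.ones((5,5)))
c=max(cv2.findContours(m,0,1)[0],key=cv2.contourArea)
q=unproj("top",c[:,0].astype(float),.06)[:,:2]
r=cv2.minAreaRect((q*1000).astype(np.float32));print("deck",r)
# bright parts, dark platen
g=cv2.cvtColor(im,cv2.COLOR_BGR2GRAY)
inn=cv2.erode(m,np.ones((5,5)))
for nm,mm in(("dark",g<70),("bright",g>185)):
    n,l,s,ce=cv2.connectedComponentsWithStats((mm&(sel>0)).astype(np.uint8))
    for i in range(1,n):
        if s[i,4]>150: print(nm,s[i],ce[i])
for p in((237,219),(225,219),(214,256),(225,256),(170,272),(201,237),(182,215)):print(p,im[p[1],p[0]])
E
```

```text
[[0.721 0.33  0.06 ]
 [0.526 0.552 0.06 ]
 [0.334 0.385 0.06 ]
 [0.523 0.154 0.06 ]
 [0.579 0.402 0.06 ]]
deck ((532.0768432617188, 357.73504638671875), (270.8034362792969, 307.866943359375), 40.44171142578125)
dark [166 199  32  31 768] [181.73567708 214.41536458]
bright [222 204  30  31 731] [236.44596443 218.86730506]
bright [199 241  31  31 395] [213.77974684 256.0556962 ]
bright [165 257  31  32 559] [179.7352415  272.78711986]
(237, 219) [196 197 195]
(225, 219) [200 199 198]
(214, 256) [167 168 166]
(225, 256) [241 240 240]
(170, 272) [241 241 240]
(201, 237) [173 173 172]
(182, 215) [55 56 55]
```

View pics/crop.png

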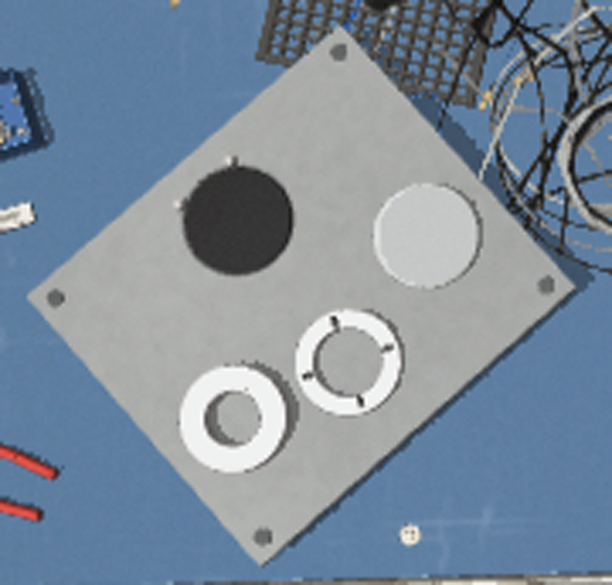

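```bash
cat >> h.py <<'E'
def parts(im):
    "component centroids -> world"
    g=cv2.cvtColor(im,cv2.COLOR_BGR2GRAY)
E
python3 - <<'E'
from h import *
im=cv2.imread("pics/top0.png");g=cv2.cvtColor(im,cv2.COLOR_BGR2GRAY)
f=lambda p:(np.array(p,float)+.5)/3.4-.5+[112,150]
C=unproj("top",f([(341,27),(27,296),(262,565),(577,288)]),.06)[:,:2]
S=unproj("top",f([(339,52),(56,298),(263,537),(546,286)]),.06)[:,:2]
print("ctr",C.mean(0),S.mean(0))
for Q in(C,S):
    x=(Q[0]+Q[1]-Q[2]-Q[3]);y=(Q[1]+Q[2]-Q[0]-Q[3]);print(np.degrees([np.arctan2(x[1],x[0]),np.arctan2(-y[0],y[1])]),np.hypot(*x)/2,np.hypot(*y)/2)
def circ(mask,box):
    m=np.zeros_like(g);x,y,w,h=box;m[y-1:y+h+1,x-1:x+w+1]=mask[y-1:y+h+1,x-1:x+w+1]*255
    c=max(cv2.findContours(m,0,1)[0],key=cv2.contourArea);return cv2.fitEllipse(c)
W={}
for nm,mk,b,z in(("well",g<90,(166,199,32,31),.06),("lens",g>185,(222,204,30,31),.074),("ring",g>200,(199,241,31,31),.072),("spacer",g>200,(165,257,31,32),.08)):
    e=circ(mk.astype(np.uint8),b);W[nm]=unproj("top",[e[0]],z)[0,:2];print(nm,np.round(e[0],2),np.round(e[1],1),W[nm])
p=unproj("top",f([(233,160),(179,204)]),.07)[:,:2];d=p.mean(0)-W["well"]
print("pins",p,np.degrees(np.arctan2(d[1],d[0])))
a=np.radians(40.4)
for t in(38,40,41,42):
  a=np.radians(t);M=np.array([[np.cos(a),np.sin(a)],[-np.sin(a),np.cos(a)]])
  print(t,{k:((M@(v-W["well"]))*1000).round(1) for k,v in W.items()},(M@(C.mean(0)-W["well"])*1000).round(1))
E
```

```text
ctr [0.52694182 0.35692684] [0.52723376 0.35747686]
[40.70855536 40.11022573] 0.25992573793683715 0.29836122599167325
[40.28339317 40.44856455] 0.230454158661219 0.2698313551617436
well [181.61 214.44] [30.9 31.2] [0.5805283  0.40327881]
lens [236.45 218.87] [29.4 29.9] [0.56394969 0.26579168]
ring [213.68 256.19] [29.7 30.1] [0.47445904 0.3223195 ]
spacer [179.82 272.8 ] [30.  30.7] [0.43611774 0.40233718]
pins [[0.62310251 0.40411455]
 [0.5920367  0.44306953]] 36.91360846330364
38 {'well': array([0., 0.]), 'lens': array([-97.7, -98.1]), 'ring': array([-133.4,    1.5]), 'spacer': array([-114.4,   88.2])} [-70.8  -3.5]
40 {'well': array([0., 0.]), 'lens': array([-101.1,  -94.7]), 'ring': array([-133.3,    6.2]), 'spacer': array([-111.2,   92.1])} [-70.8  -1.1]
41 {'well': array([0., 0.]), 'lens': array([-102.7,  -92.9]), 'ring': array([-133.2,    8.5]), 'spacer': array([-109.6,   94. ])} [-70.9   0.2]
42 {'well': array([0., 0.]), 'lens': array([-104.3,  -91.1]), 'ring': array([-133. ,   10.8]), 'spacer': array([-107.9,   95.9])} [-70.8   1.4]
```

Yaw is about 40.4° and the well is at (0.5804, 0.403). In the well frame, in mm, the spacer is at (-110.6, 92.8), the lens at (-101.7, -94) and the ring at (-133, 7). I'll write a row calculator, then start moving.

```bash
cat > h2.py <<'E'
from h import *
W=np.array([.5804,.403]);A=40.4
def rows(tg):
    "tg: (world x,y,z m, yaw deg) -> rows relative to measured pose (tool taken as pointing straight down)"
    s=arm.state();M=R.from_rotvec(s["tcp_rot"]).as_matrix();p=s["ee_pos"];yaw=np.degrees(np.arctan2(M[1,0],M[0,0]))
    print("at",p.round(4),"yaw",yaw.round(2),"tilt",np.degrees(np.arccos(-M[2,2])).round(2),"F",s["force"].round(1),"gap",s["finger_gap"].round(4),"t",s["clock"],"q6",s["joints"][5].round(2))
    for t in tg:
        d=M.T@(np.array(t[:3])-p)/.3;print([*d.round(4)],"az",round(-(t[3]-yaw)/45,4))
def wf(x,y,h,z,off=0):
    "disc at x,y mm in well frame, heading h deg, TCP off mm behind it"
    c=np.radians(h);v=np.array([x-off*np.cos(c),y-off*np.sin(c)])/1000
    a=np.radians(A);return (*(W+[v[0]*np.cos(a)-v[1]*np.sin(a),v[0]*np.sin(a)+v[1]*np.cos(a)]),z,A+h)
def inwell():
    s=arm.state();a=np.radians(A);d=(s["ee_pos"][:2]-W)*1000
    return np.array([d[0]*np.cos(a)+d[1]*np.sin(a),-d[0]*np.sin(a)+d[1]*np.cos(a)]).round(1)
E
python3 -c "
from h2 import *
rows([(.36,-.35,.2,10),(.40,-.27,.18,8)]);print(wf(-110.6,92.8,-45,.1,60))"
```

```text
Traceback (most recent call last):
  File "h2.py", line 6, in rows
    print("at",p.round(4),"yaw",yaw.round(2),"tilt",np.degrees(np.arccos(-M[2,2])).round(2),"F",s["force"].round(1),"gap",s["finger_gap"].round(4),"t",s["clock"],"q6",s["joints"][5].round(2))
                                                                                                                          ^^^^^^^^^^^^^^^^^^^^^
AttributeError: 'float' object has no attribute 'round'
```

```bash
sed -i 's/s\["finger_gap"\].round(4)/round(s["finger_gap"],4)/' h2.py
python3 -c "
from h2 import *
rows([(.36,-.32,.2,10)]);print(wf(-110.6,92.8,-45,.1,60))"
```

```text
at [ 0.1427 -0.5565  0.2305] yaw 14.37 tilt 0.09 F [-0.7  0.3  0.8] gap 0.0858 t 0.1 q6 -0.12
[np.float64(0.8975), np.float64(-0.5838), np.float64(0.1029)] az 0.0971
(np.float64(0.3762216036604036), np.float64(0.4068006293415585), 0.1, -4.600000000000001)
```

Emit:
jog_arm(targets=[[0.46,0.9,-0.58,0.1,0,0,0],[0.46,0.9,-0.58,0.1,0,0,0],[0.46,0.9,-0.58,0.1,0,0,0],[0.46,0.9,-0.58,0.1,0,0,0],[0.46,0.9,-0.58,0.1,0,0,0],[0.46,0.9,-0.58,0.1,0,0,0]])

```text
clock: 0.85
ee_pos: [0.3625, -0.318, 0.2007]
tcp_rot: [-3.114, -0.4, 0.0]
force: [0.2, -0.7, 0.8]
finger_gap: 0.0459
finger_force: 0.0
```

Emit:
jog_arm(targets=[[0.46,0.23,-0.9,0,0,0,0],[0.46,0.23,-0.9,0,0,0,0],[0.46,0.23,-0.9,0,0,0,0],[0.46,0.23,-0.9,0,0,0,0],[0.46,0.23,-0.9,0,0,0,0]])

```text
clock: 1.48
ee_pos: [0.3599, -0.0409, 0.2012]
tcp_rot: [-3.116, -0.395, 0.001]
force: [0.7, -0.4, -0.9]
finger_gap: 0.0464
finger_force: 0.0
```

Emit:
jog_arm(targets=[[0.46,0.23,-0.9,0,0,0,0.2],[0.46,0.23,-0.9,0,0,0,0.42],[0.46,0.23,-0.9,0,0,0,0.42],[0.46,0.23,-0.9,0,0,0,0.42],[0.46,0.23,-0.9,0,0,0,0.42]])

```text
clock: 2.1
ee_pos: [0.361, 0.2374, 0.2014]
tcp_rot: [3.139, -0.124, 0.002]
force: [0.9, -0.6, -0.1]
finger_gap: 0.0464
finger_force: 0.0
```

```bash
python3 -c "
from h2 import *
rows([wf(-110.6,92.8,-45,.15,62),wf(-110.6,92.8,-45,.085,62)])"
```

```text
at [0.361  0.2374 0.2014] yaw -4.52 tilt 0.07 F [ 0.9 -0.6 -0.1] gap 0.0464 t 2.1 q6 2.07
[np.float64(-0.0009), np.float64(-0.567), np.float64(0.171)] az 0.0018
[np.float64(-0.0012), np.float64(-0.5671), np.float64(0.3876)] az 0.0018
```

Emit:
jog_arm(targets=[[0.46,0,-0.2,0.0,0,0,0],[0.46,0,-0.567,0.17,0,0,0],[0.46,0,-0.567,0.17,0,0,0],[0.46,0,-0.567,0.39,0,0,0],[0.46,0,-0.567,0.39,0,0,0],[0.46,0,-0.567,0.39,0,0,0]])

```text
clock: 2.85
ee_pos: [0.3752, 0.4052, 0.0851]
tcp_rot: [-3.139, 0.126, -0.001]
force: [0.4, 0.6, 0.1]
finger_gap: 0.046
finger_force: 0.0
```

Emit:
jog_arm(targets=[[0.46,0,0,0.02,0,0,0],[0.46,0,0,0.04,0,0,0],[0.46,0,0,0.05,0,0,0],[0.46,0,0,0.05,0,0,0]])

```text
clock: 3.35
ee_pos: [0.3741, 0.4053, 0.0693]
tcp_rot: [3.139, -0.124, 0.0]
force: [0.8, -0.5, 0.3]
finger_gap: 0.0464
finger_force: 0.0
```

```bash
python3 - <<'E'
from h2 import *
a=arm.snapshot("top");b=arm.snapshot("side")
u,v=proj("side",[*wf(-110,92,0,.07)[:3]])[0].astype(int)
s=cv2.resize(b[v-90:v+60,u-100:u+100],(533,400),interpolation=cv2.INTER_CUBIC)
u,v=proj("top",[*wf(-120,92,0,.07)[:3]])[0].astype(int)
t=cv2.resize(a[v-60:v+60,u-40:u+40],(267,400),interpolation=cv2.INTER_CUBIC)
cv2.imwrite("pics/c1.png",np.hstack([s,t])[:,:,::-1])
rows([]);print(inwell())
E
```

```text
at [0.3742 0.4055 0.0694] yaw -4.53 tilt 0.01 F [ 0.7 -0.5  0.9] gap 0.0463 t 3.45 q6 2.35
[-155.4  135.5]
```

View pics/c1.png

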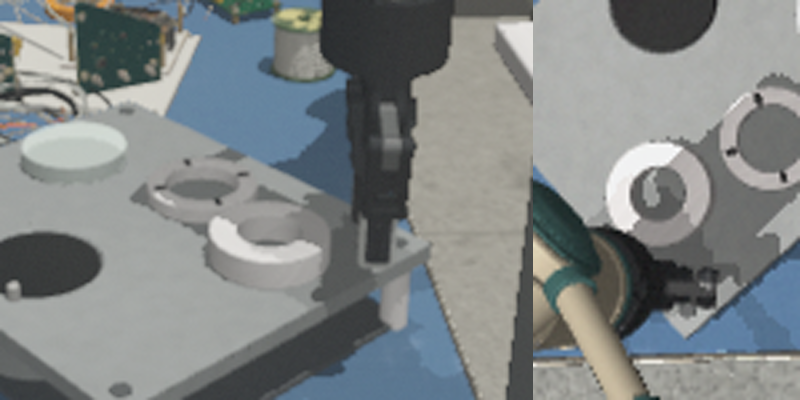

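The picture shows the fingertips just behind the spacer, on the deck corner's side. I'll feel for the deck height now.

Emit:
jog_arm(targets=[[0.46,0,0,0.01,0,0,0],[0.46,0,0,0.02,0,0,0],[0.46,0,0,0.02,0,0,0]])

```text
clock: 3.82
ee_pos: [0.3739, 0.4053, 0.0628]
tcp_rot: [3.138, -0.124, -0.001]
force: [0.1, -0.1, 0.3]
finger_gap: 0.0461
finger_force: 0.0
```

Emit:
jog_arm(targets=[[0.46,0,0,0.005,0,0,0],[0.46,0,0,0.01,0,0,0]])

```text
clock: 4.08
ee_pos: [0.3742, 0.4054, 0.0602]
tcp_rot: [3.139, -0.124, 0.0]
force: [0.3, 0.0, -0.5]
finger_gap: 0.0462
finger_force: 0.0
```

```bash
cat >> h2.py <<'E'
def bez(P0,P1,h0,ts,z,off=41.2):
    P0,P1=np.array(P0),np.array(P1)
    return [wf(*((1-t)**2*P0+2*t*(1-t)*P1),h0*(1-t),z,off) for t in ts]
E
python3 -c "
from h2 import *
rows([wf(-110.6,92.8,-45,.06,45)]+bez((-110.6,92.8),(-25,8),-45,[0,.06,.13,.2,.28,.36,.44],.06));print(inwell())"
```

```text
at [0.3742 0.4054 0.0602] yaw -4.53 tilt 0.0 F [ 0.3  0.  -0.5] gap 0.0462 t 4.075 q6 2.35
[np.float64(0.0563), np.float64(-0.005), np.float64(0.0006)] az 0.0015
[np.float64(0.069), np.float64(-0.005), np.float64(0.0006)] az 0.0015
[np.float64(0.1161), np.float64(0.0012), np.float64(0.0006)] az -0.0585
[np.float64(0.1686), np.float64(0.008), np.float64(0.0006)] az -0.1285
[np.float64(0.2183), np.float64(0.0144), np.float64(0.0006)] az -0.1985
[np.float64(0.2718), np.float64(0.0212), np.float64(0.0006)] az -0.2785
[np.float64(0.3216), np.float64(0.0273), np.float64(0.0006)] az -0.3585
[np.float64(0.3678), np.float64(0.0328), np.float64(0.0006)] az -0.4385
[-155.4  135.5]
```

Emit:
jog_arm(targets=[[0.46,0.056,-0.005,0,0,0,0],[0.46,0.07,-0.005,0,0,0,0],[0.46,0.116,0.001,0,0,0,-0.06],[0.46,0.169,0.008,0,0,0,-0.13],[0.46,0.218,0.014,0,0,0,-0.2],[0.46,0.272,0.021,0,0,0,-0.28],[0.46,0.322,0.027,0,0,0,-0.36],[0.46,0.335,0.029,0,0,0,-0.38]])

```text
clock: 5.08
ee_pos: [0.4746, 0.3887, 0.0601]
tcp_rot: [-3.123, -0.342, 0.0]
force: [-2.1, 0.8, 0.3]
finger_gap: 0.0459
finger_force: 0.9
```

```bash
python3 - <<'E'
from h2 import *
a=arm.snapshot("top");b=arm.snapshot("side")
u,v=proj("side",[*wf(-50,30,0,.07)[:3]])[0].astype(int)
s=cv2.resize(b[v-80:v+70,u-100:u+100],(533,400),interpolation=cv2.INTER_CUBIC)
u,v=proj("top",[*wf(-50,30,0,.07)[:3]])[0].astype(int)
t=cv2.resize(a[v-60:v+60,u-40:u+40],(267,400),interpolation=cv2.INTER_CUBIC)
cv2.imwrite("pics/c2.png",np.hstack([s,t])[:,:,::-1])
print((u,v),inwell())
rows(bez((-110.6,92.8),(-25,8),-45,[.44,.52,.6,.68,.76,.84,.92,1],.06))
E
```

```text
(np.int64(184), np.int64(237)) [-90.1  57.9]
at [0.4742 0.3887 0.0602] yaw 12.5 tilt 0.01 F [-0.4 -0.3 -0.5] gap 0.0461 t 5.175 q6 1.93
[np.float64(0.0287), np.float64(0.0125), np.float64(0.0006)] az -0.0601
[np.float64(0.0679), np.float64(0.0296), np.float64(0.0006)] az -0.1401
[np.float64(0.1039), np.float64(0.045), np.float64(0.0006)] az -0.2201
[np.float64(0.1366), np.float64(0.0585), np.float64(0.0006)] az -0.3001
[np.float64(0.1661), np.float64(0.0703), np.float64(0.0006)] az -0.3801
[np.float64(0.1922), np.float64(0.0802), np.float64(0.0006)] az -0.4601
[np.float64(0.215), np.float64(0.0882), np.float64(0.0006)] az -0.5401
[np.float64(0.2345), np.float64(0.0943), np.float64(0.0006)] az -0.6201
```

View pics/c2.png

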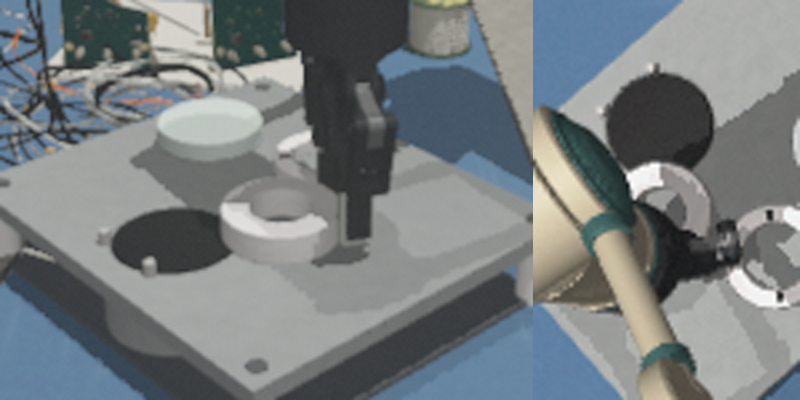

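The side view shows the spacer ahead of the two fingertips, sliding correctly. In the top view the trailing finger nudged the ring a few mm, to about pixel (218,254). It's still flat, so I'll re-measure it later and carry on.

Emit:
jog_arm(targets=[[0.46,0.029,0.012,0,0,0,-0.06],[0.46,0.068,0.03,0,0,0,-0.14],[0.46,0.104,0.045,0,0,0,-0.22],[0.46,0.137,0.058,0,0,0,-0.3],[0.46,0.166,0.07,0,0,0,-0.38],[0.46,0.192,0.08,0,0,0,-0.46],[0.46,0.215,0.088,0,0,0,-0.54],[0.46,0.223,0.091,0,0,0,-0.62]])

```text
clock: 6.18
ee_pos: [0.5445, 0.3765, 0.0601]
tcp_rot: [2.946, 1.089, -0.001]
force: [0.2, -0.4, 0.1]
finger_gap: 0.046
finger_force: 0.4
```

```bash
python3 - <<'E'
from h2 import *
a=arm.snapshot("top");b=arm.snapshot("side")
u,v=proj("side",[*wf(0,0,0,.07)[:3]])[0].astype(int)
s=cv2.resize(b[v-60:v+60,u-80:u+80],(533,400),interpolation=cv2.INTER_CUBIC)
u,v=proj("top",[*wf(-30,0,0,.07)[:3]])[0].astype(int)
t=cv2.resize(a[v-60:v+60,u-40:u+40],(267,400),interpolation=cv2.INTER_CUBIC)
cv2.imwrite("pics/c3.png",np.hstack([s,t])[:,:,::-1])
print((u,v),inwell(),proj("top",[*wf(0,0,0,.08)[:3]]),proj("side",[[*wf(x,y,0,.08)[:3]] for x,y in((0,0),(38,0),(-38,0),(0,38),(0,-38))]).round(1))
rows([wf(0,0,0,.06,41.2),wf(1.5,0,0,.06,41.2)])
E
```

```text
(np.int64(188), np.int64(222)) [-44.3   3.1] [[179.53448815 213.33881574]] [[276.  294.3]
 [256.9 302.3]
 [294.2 286.7]
 [290.2 303.2]
 [262.8 285.9]]
at [0.5446 0.3767 0.0601] yaw 40.44 tilt 0.03 F [ 0.8 -0.7 -0.3] gap 0.0465 t 6.275 q6 1.37
[np.float64(0.0103), np.float64(0.0104), np.float64(0.0004)] az 0.0009
[np.float64(0.0153), np.float64(0.0104), np.float64(0.0004)] az 0.0009
```

View pics/c3.png

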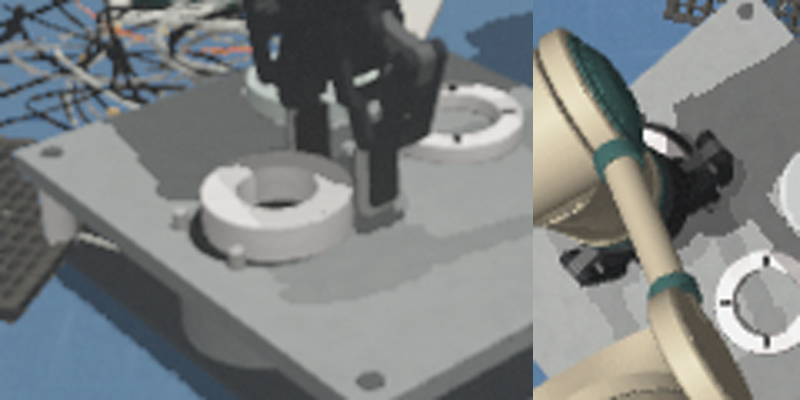

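The spacer is about 4 mm short of the pins in the side view, with its top centre near crop (277,187). I'll finish the push and watch the force.

Emit:
jog_arm(targets=[[0.46,0.005,0.01,0,0,0,0],[0.46,0.01,0.01,0,0,0,0],[0.46,0.013,0.01,0,0,0,0],[0.46,0.016,0.01,0,0,0,0],[0.46,0.016,0.01,0,0,0,0]])

```text
clock: 6.9
ee_pos: [0.5499, 0.3771, 0.0601]
tcp_rot: [2.947, 1.086, -0.003]
force: [-2.7, -1.7, 2.0]
finger_gap: 0.0462
finger_force: 1.4
```

```bash
cat > rim.py <<'E'
from h2 import *
def see(name,z,cx=0,cy=0,w=50,topc=None):
    "side picture rectified to plane z: 4 px/mm around well frame (cx,cy)"
    b=arm.snapshot("side");c=np.array([(-w,-w),(w,-w),(w,w),(-w,w)])
    src=proj("side",[[*wf(cx+x,cy+y,0,z)[:3]] for x,y in c]).astype(np.float32)
    H=cv2.getPerspectiveTransform(src,np.float32((c+w)*4))
    o=cv2.warpPerspective(b,H,(8*w,8*w),flags=cv2.INTER_CUBIC)
    cv2.circle(o,(4*w,4*w),152,(255,0,0),1)
    cv2.imwrite(f"pics/{name}.png",o[:,:,::-1])
E
python3 -c "
from rim import *
see('r1',.08);print(inwell());rows([])"
```

```text
[-40.1   0. ]
at [0.5499 0.3771 0.0601] yaw 40.47 tilt 0.1 F [-2.9 -2.5  1.5] gap 0.0464 t 6.95 q6 1.36
```

View pics/r1.png

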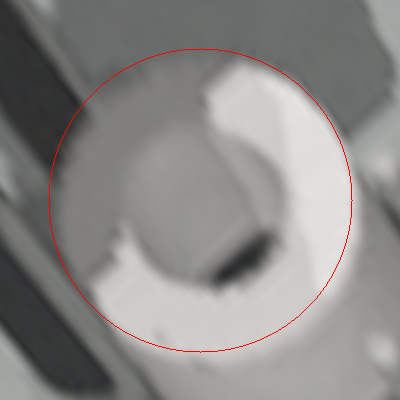

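The rectified view shows the spacer's top rim lying on the expected 76 mm circle, and the force shows it resting on both pins. Now I'll press it down.

Emit:
jog_arm(targets=[[0.46,-0.03,0,0,0,0,0],[0.46,-0.03,0,-0.14,0,0,0],[0.46,0.13,0,-0.14,0,0,0],[0.46,0.134,0,-0.14,0,0,0],[0.46,0.134,0,-0.09,0,0,0],[0.46,0.134,0,-0.09,0,0,0]])

```text
clock: 7.7
ee_pos: [0.5788, 0.4022, 0.0846]
tcp_rot: [2.947, 1.086, -0.009]
force: [-0.4, -0.5, 0.3]
finger_gap: 0.0462
finger_force: 0.0
```

Emit:
jog_arm(targets=[[0.46,0,0,0.01,0,0,0],[0.46,0,0,0.02,0,0,0],[0.46,0,0,0.03,0,0,0]])

```text
clock: 8.07
ee_pos: [0.5811, 0.4036, 0.0783]
tcp_rot: [2.948, 1.086, 0.001]
force: [-0.5, -1.1, -0.7]
finger_gap: 0.0465
finger_force: 0.0
```

Emit:
jog_arm(targets=[[0.46,0,0,0.005,0,0,0],[0.46,0,0,0.01,0,0,0]])

```text
clock: 8.32
ee_pos: [0.5811, 0.4036, 0.0768]
tcp_rot: [2.948, 1.087, 0.001]
force: [-2.9, -1.2, 8.4]
finger_gap: 0.0461
finger_force: 3.7
```

Emit:
jog_arm(targets=[[0.46,0,0,0.01,0,0,0],[0.46,0,0,0.02,0,0,0],[0.46,0,0,0.03,0,0,0],[0.46,0,0,0.04,0,0,0],[0.46,0,0,0.05,0,0,0],[0.46,0,0,0.058,0,0,0],[0.46,0,0,0.058,0,0,0],[0.46,0,0,0.058,0,0,0]])

```text
clock: 9.32
ee_pos: [0.5811, 0.4036, 0.0595]
tcp_rot: [2.948, 1.087, 0.001]
force: [-2.4, -0.8, 7.1]
finger_gap: 0.0462
finger_force: 3.5
```

Emit:
jog_arm(targets=[[0.46,0,0,0.005,0,0,0],[0.46,0,0,0.009,0,0,0],[0.46,0,0,0.009,0,0,0]])

```text
clock: 9.7
ee_pos: [0.5811, 0.4036, 0.057]
tcp_rot: [2.948, 1.087, 0.001]
force: [-2.6, -1.0, 7.4]
finger_gap: 0.0466
finger_force: 3.9
```

Emit:
jog_arm(targets=[[0.46,0,0,-0.02,0,0,0],[0.46,0,0,-0.2,0,0,0],[0.46,-0.2,0,-0.2,0,0,0],[0.46,-0.5,0,-0.2,0,0,0],[0.46,-0.5,0,-0.2,0,0,0]])

```text
clock: 10.32
ee_pos: [0.4637, 0.3042, 0.1152]
tcp_rot: [2.947, 1.086, -0.004]
force: [0.3, 0.8, 0.8]
finger_gap: 0.046
finger_force: 0.0
```

```bash
python3 - <<'E'
from rim import *
see('r2',.06);print(inwell())
b=arm.snapshot("side");u,v=proj("side",[*wf(0,0,0,.06)[:3]])[0].astype(int)
o=cv2.resize(b[v-30:v+30,u-30:u+30],(400,400),interpolation=cv2.INTER_CUBIC)[:,:,::-1]
a=arm.snapshot("top");u,v=proj("top",[*wf(-70,0,0,.06)[:3]])[0].astype(int);print(u,v)
t=cv2.resize(a[v-88:v+88,u-88:u+88],(528,528),interpolation=cv2.INTER_CUBIC)[:,:,::-1]
cv2.imwrite("pics/r2.png",np.hstack([cv2.resize(np.vstack([cv2.imread("pics/r2.png"),o]),(264,528)),t]))
cv2.imwrite("pics/top2.png",a[:,:,::-1])
E
```

```text
[-156.     0.7]
200 235
```

View pics/r2.png

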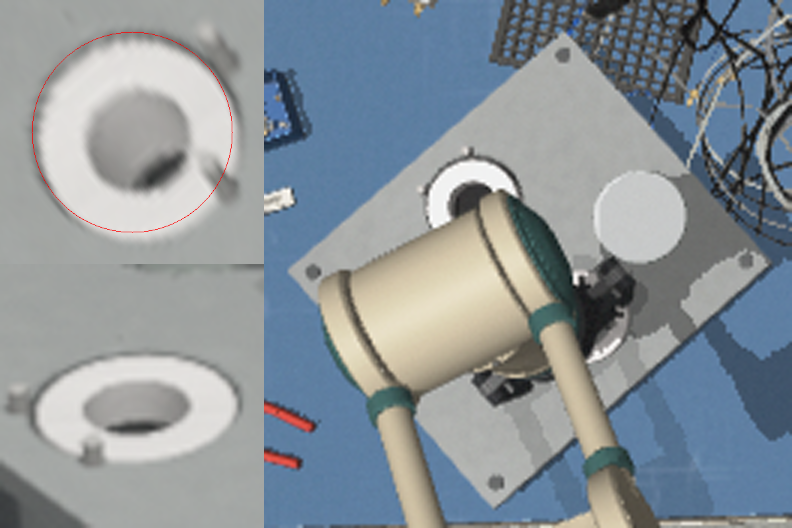

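```bash
python3 - <<'E'
from h2 import *
a=np.radians(A);M=np.array([[np.cos(a),np.sin(a)],[-np.sin(a),np.cos(a)]])
r=M@(unproj("top",[[218.1,252.5]],.072)[0,:2]-W)*1000;print("ring",r.round(1))
im=cv2.imread("pics/top2.png");g=cv2.cvtColor(im,cv2.COLOR_BGR2GRAY)[195:245,215:258]
m=(g>188).astype(np.uint8);n,l,s,ce=cv2.connectedComponentsWithStats(m);i=1+s[1:,4].argmax();print(s[i],ce[i]+[215,195])
for P0,P1,h0 in (((-101.7,-94),(-25,-8),45),((-101.7,-94),(-20,-20),45),((-101.7,-94),(-10,-20),50)):
  o=[]
  for t in np.linspace(0,1,21):
    x,y,_,h=bez(P0,P1,h0,[t],.06)[0]
    w=M@(np.array([x,y])-W)*1000;hh=np.radians(h-A);d=r-w
    f=np.array([np.cos(hh)*d[0]+np.sin(hh)*d[1],-np.sin(hh)*d[0]+np.cos(hh)*d[1]])
    # box of left finger [-11,11]x[23,40]
    c=np.clip(f,[-11,23],[11,40]);o.append(round(np.hypot(*(f-c))-38,1))
  print(P1,h0,o)
rows([wf(-101.7,-94,45,.115,62),wf(-101.7,-94,45,.0595,62)]);print(inwell())
E
```

```text
ring [-133.3   -6.6]
[  7   9  30  30 721] [236.48682386 218.73925104]
(-25, -8) 45 [np.float64(44.4), np.float64(32.8), np.float64(22.2), np.float64(12.9), np.float64(5.3), np.float64(0.1), np.float64(-3.4), np.float64(-7.4), np.float64(-10.3), np.float64(-9.6), np.float64(-5.9), np.float64(-0.3), np.float64(6.1), np.float64(12.9), np.float64(19.1), np.float64(24.7), np.float64(29.8), np.float64(34.7), np.float64(39.5), np.float64(44.1), np.float64(48.4)]
(-20, -20) 45 [np.float64(44.4), np.float64(33.9), np.float64(24.3), np.float64(16.0), np.float64(9.4), np.float64(4.9), np.float64(2.0), np.float64(-1.5), np.float64(-4.5), np.float64(-4.7), np.float64(-2.2), np.float64(2.1), np.float64(7.6), np.float64(13.7), np.float64(20.0), np.float64(25.7), np.float64(30.6), np.float64(35.2), np.float64(39.8), np.float64(44.2), np.float64(48.4)]
(-10, -20) 50 [np.float64(48.8), np.float64(37.9), np.float64(28.2), np.float64(19.9), np.float64(13.3), np.float64(9.0), np.float64(6.7), np.float64(3.7), np.float64(0.9), np.float64(0.6), np.float64(2.7), np.float64(6.6), np.float64(11.6), np.float64(17.2), np.float64(23.1), np.float64(28.7), np.float64(33.4), np.float64(37.3), np.float64(41.2), np.float64(44.9), np.float64(48.4)]
at [0.4664 0.3058 0.1157] yaw 40.44 tilt 0.05 F [ 0.  -0.3 -0.6] gap 0.0462 t 10.475 q6 1.32
[np.float64(0.0138), np.float64(0.4591), np.float64(0.0025)] az -0.9991
[np.float64(0.0137), np.float64(0.4591), np.float64(0.1875)] az -0.9991
[-1.498e+02 -1.000e-01]
```

```bash
sed -i 's/h0\*(1-t),z,off/h0*(1-t**2),z,off/' h2.py; python3 - <<'E'
from h2 import *
a=np.radians(A);M=np.array([[np.cos(a),np.sin(a)],[-np.sin(a),np.cos(a)]]);r=np.array([-133.3,-6.6])
for P0,P1,h0 in (((-101.7,-94),(-25,-10),45),((-101.7,-94),(-22,-14),45),((-101.7,-94),(-22,-14),50)):
  o=[]
  for t in np.linspace(0,1,11):
    x,y,_,h=bez(P0,P1,h0,[t],.06)[0]
    w=M@(np.array([x,y])-W)*1000;hh=np.radians(h-A);d=r-w
    f=np.array([np.cos(hh)*d[0]+np.sin(hh)*d[1],-np.sin(hh)*d[0]+np.cos(hh)*d[1]])
    c=np.clip(f,[-11,23],[11,40]);o.append(float(round(np.hypot(*(f-c))-38,1)))
  print(P1,h0,o)
rows([wf(-101.7,-94,45,.06,55)]+bez((-101.7,-94),(-22,-14),45,[0,.06,.13,.2,.28,.36,.44,.52,.6,.68,.76,.84,.92,1],.06))
E
```

```text
(-25, -10) 45 [44.5, 26.1, 11.5, 3.0, -0.8, -3.4, 2.2, 13.1, 26.1, 37.1, 48.3]
(-22, -14) 45 [44.5, 26.8, 12.9, 5.1, 1.6, -1.1, 3.8, 14.0, 26.7, 37.5, 48.3]
(-22, -14) 50 [48.8, 31.1, 16.9, 7.9, 4.9, 1.3, 4.0, 12.9, 25.5, 37.0, 48.3]
at [0.4664 0.3058 0.1157] yaw 40.44 tilt 0.05 F [ 0.  -0.3 -0.6] gap 0.0462 t 10.475 q6 1.32
[np.float64(0.0302), np.float64(0.4426), np.float64(0.1858)] az -0.9991
[np.float64(0.0627), np.float64(0.4101), np.float64(0.1859)] az -0.9991
[np.float64(0.0937), np.float64(0.3786), np.float64(0.1859)] az -0.9955
[np.float64(0.1273), np.float64(0.3432), np.float64(0.1859)] az -0.9822
[np.float64(0.1584), np.float64(0.3092), np.float64(0.1859)] az -0.9591
[np.float64(0.1907), np.float64(0.2719), np.float64(0.1859)] az -0.9207
[np.float64(0.2198), np.float64(0.2363), np.float64(0.186)] az -0.8695
[np.float64(0.2458), np.float64(0.2023), np.float64(0.186)] az -0.8055
[np.float64(0.2689), np.float64(0.1697), np.float64(0.186)] az -0.7287
[np.float64(0.2892), np.float64(0.1385), np.float64(0.186)] az -0.6391
[np.float64(0.3071), np.float64(0.1085), np.float64(0.186)] az -0.5367
[np.float64(0.3229), np.float64(0.0796), np.float64(0.186)] az -0.4215
[np.float64(0.337), np.float64(0.0519), np.float64(0.186)] az -0.2935
[np.float64(0.3498), np.float64(0.0252), np.float64(0.186)] az -0.1527
[np.float64(0.3618), np.float64(-0.0001), np.float64(0.186)] az 0.0009
```

Emit:
jog_arm(targets=[[0.46,0.01,0.2,0,0,0,-0.23],[0.46,0.01,0.4,0,0,0,-0.46],[0.46,0.014,0.459,0,0,0,-0.69],[0.46,0.014,0.459,0,0,0,-0.92],[0.46,0.014,0.459,0.1,0,0,-1.0],[0.46,0.014,0.459,0.186,0,0,-1.0],[0.46,0.014,0.459,0.186,0,0,-1.0]])

```text
clock: 11.35
ee_pos: [0.562, 0.205, 0.0588]
tcp_rot: [2.307, 2.131, 0.003]
force: [-0.5, 0.0, 0.3]
finger_gap: 0.0459
finger_force: 0.0
```

```bash
python3 - <<'E'
from h2 import *
rows([wf(-101.7,-94,45,.06,46)]+bez((-101.7,-94),(-22,-14),45,[0,.06,.13,.2,.28,.36,.44,.52,.6,.68,.76,.84,.92,1],.06));print(inwell())
E
```

```text
at [0.562  0.205  0.0588] yaw 85.47 tilt 0.11 F [-0.5  0.   0.3] gap 0.0459 t 11.35 q6 0.31
[np.float64(0.0481), np.float64(-0.0097), np.float64(-0.004)] az 0.0015
[np.float64(0.0641), np.float64(-0.0097), np.float64(-0.004)] az 0.0015
[np.float64(0.1082), np.float64(-0.0101), np.float64(-0.004)] az 0.0051
[np.float64(0.157), np.float64(-0.0113), np.float64(-0.004)] az 0.0184
[np.float64(0.203), np.float64(-0.0134), np.float64(-0.0039)] az 0.0415
[np.float64(0.2523), np.float64(-0.0168), np.float64(-0.0039)] az 0.0799
[np.float64(0.298), np.float64(-0.0214), np.float64(-0.0039)] az 0.1311
[np.float64(0.3405), np.float64(-0.027), np.float64(-0.0039)] az 0.1951
[np.float64(0.3798), np.float64(-0.0338), np.float64(-0.0038)] az 0.2719
[np.float64(0.4163), np.float64(-0.0414), np.float64(-0.0038)] az 0.3615
[np.float64(0.4502), np.float64(-0.05), np.float64(-0.0038)] az 0.4639
[np.float64(0.4818), np.float64(-0.0592), np.float64(-0.0038)] az 0.5791
[np.float64(0.5113), np.float64(-0.0689), np.float64(-0.0038)] az 0.7071
[np.float64(0.5392), np.float64(-0.0786), np.float64(-0.0038)] az 0.8479
[np.float64(0.5656), np.float64(-0.0881), np.float64(-0.0038)] az 1.0015
[-142.3 -138.8]
```

Emit:
jog_arm(targets=[[0.46,0.035,-0.01,-0.003,0,0,0],[0.46,0.064,-0.01,-0.003,0,0,0],[0.46,0.108,-0.01,-0.003,0,0,0.005],[0.46,0.157,-0.011,-0.003,0,0,0.02],[0.46,0.203,-0.013,-0.003,0,0,0.04],[0.46,0.252,-0.017,-0.003,0,0,0.08],[0.46,0.298,-0.021,-0.003,0,0,0.13],[0.46,0.315,-0.024,-0.003,0,0,0.16]])

```text
clock: 12.35
ee_pos: [0.5598, 0.3003, 0.0602]
tcp_rot: [2.437, 1.983, 0.0]
force: [-0.3, -1.6, 1.3]
finger_gap: 0.0465
finger_force: 0.4
```

```bash
python3 - <<'E'
from h2 import *
a=arm.snapshot("top");b=arm.snapshot("side")
u,v=proj("side",[*wf(-40,-40,0,.07)[:3]])[0].astype(int)
s=cv2.resize(b[v-80:v+70,u-100:u+100],(533,400),interpolation=cv2.INTER_CUBIC)
u,v=proj("top",[*wf(-50,-30,0,.07)[:3]])[0].astype(int)
t=cv2.resize(a[v-60:v+60,u-40:u+40],(267,400),interpolation=cv2.INTER_CUBIC)
cv2.imwrite("pics/c4.png",np.hstack([s,t])[:,:,::-1])
w=inwell();print((u,v),w)
rows(bez((-101.7,-94),(-22,-14),45,[.44,.52,.6,.68,.76,.84,.92,1],.06))
E
```

```text
(np.int64(203), np.int64(220)) [-82.6 -65.1]
at [0.5597 0.2999 0.0602] yaw 78.31 tilt 0.01 F [-0.3 -0.3  0. ] gap 0.0456 t 12.45 q6 0.59
[np.float64(0.0263), np.float64(0.0022), np.float64(0.0008)] az 0.0361
[np.float64(0.0645), np.float64(-0.0093), np.float64(0.0008)] az 0.1129
[np.float64(0.0998), np.float64(-0.0215), np.float64(0.0008)] az 0.2025
[np.float64(0.1323), np.float64(-0.0342), np.float64(0.0008)] az 0.3049
[np.float64(0.1625), np.float64(-0.0473), np.float64(0.0008)] az 0.4201
[np.float64(0.1907), np.float64(-0.0606), np.float64(0.0008)] az 0.5481
[np.float64(0.2171), np.float64(-0.0737), np.float64(0.0008)] az 0.6889
[np.float64(0.2422), np.float64(-0.0864), np.float64(0.0008)] az 0.8425
```

View pics/c4.png

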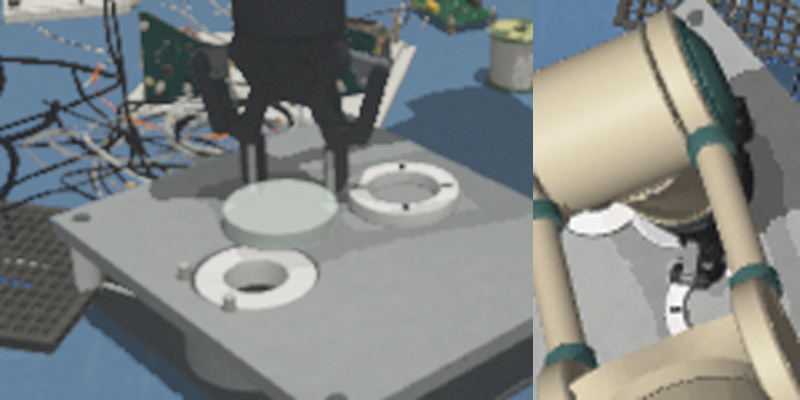

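The side view shows the lens in front of the fingertips, heading for the flush spacer, with the ring just clear. I have one picture left, so from here I'll check with force and pose.

Emit:
jog_arm(targets=[[0.46,0.026,0.002,0,0,0,0.036],[0.46,0.064,-0.009,0,0,0,0.11],[0.46,0.1,-0.021,0,0,0,0.2],[0.46,0.132,-0.034,0,0,0,0.3],[0.46,0.162,-0.047,0,0,0,0.42],[0.46,0.191,-0.061,0,0,0,0.55],[0.46,0.217,-0.074,0,0,0,0.69],[0.46,0.227,-0.079,0,0,0,0.84]])

```text
clock: 13.45
ee_pos: [0.5501, 0.3705, 0.0601]
tcp_rot: [2.95, 1.081, -0.001]
force: [-0.8, -0.0, 0.2]
finger_gap: 0.0458
finger_force: 0.2
```

```bash
python3 - <<'E'
from h2 import *
print(inwell());rows([wf(-3,0,0,.06,41.2),wf(0,0,0,.06,41.2),wf(1.5,0,0,.06,41.2)])
E
```

```text
[-44.2  -5.1]
at [0.5501 0.3705 0.0601] yaw 40.26 tilt 0.05 F [-0.8 -0.   0.2] gap 0.0458 t 13.45 q6 1.36
[np.float64(-0.0002), np.float64(-0.017), np.float64(0.0003)] az -0.0031
[np.float64(0.0098), np.float64(-0.017), np.float64(0.0003)] az -0.0031
[np.float64(0.0148), np.float64(-0.017), np.float64(0.0003)] az -0.0031
```

Emit:
jog_arm(targets=[[0.46,0.004,-0.009,0,0,0,-0.003],[0.46,0.008,-0.017,0,0,0,-0.003],[0.46,0.012,-0.017,0,0,0,-0.003],[0.46,0.0155,-0.017,0,0,0,-0.003],[0.46,0.0155,-0.017,0,0,0,-0.003]])

```text
clock: 14.08
ee_pos: [0.5508, 0.3773, 0.0602]
tcp_rot: [2.946, 1.09, -0.0]
force: [-0.5, -0.7, -0.7]
finger_gap: 0.0461
finger_force: 0.2
```

```bash
python3 - <<'E'
from h2 import *
print(inwell());rows([wf(0,0,0,.06,41.2)])
# lens rim check in rectified side view at z=.0735: radial edge profile
b=arm.snapshot("side");g=cv2.cvtColor(b,cv2.COLOR_RGB2GRAY);cv2.imwrite("pics/s5.png",b[:,:,::-1])
for z in(.074,.073):
  w=50;c=np.array([(-w,-w),(w,-w),(w,w),(-w,w)])
  H=cv2.getPerspectiveTransform(proj("side",[[*wf(x,y,0,z)[:3]] for x,y in c]).astype(np.float32),np.float32((c+w)*4))
  o=cv2.warpPerspective(g,H,(400,400),flags=cv2.INTER_CUBIC)
  cv2.imwrite(f"pics/l{int(z*1000)}.png",o)
  p=[]
  for th in range(20,141,12):
    rr=np.arange(30,46,.5);t=np.radians(th)
    v=cv2.remap(o,((rr*np.cos(t)+w)*4).astype(np.float32),((rr*np.sin(t)+w)*4).astype(np.float32),1).ravel().astype(float)
    k=np.argmax(abs(np.diff(cv2.GaussianBlur(v[None],(5,1),0)[0])));p.append((th,float(rr[k])))
  print(z,p)
E
```

```text
[-39.2  -0.4]
at [0.5508 0.3773 0.0602] yaw 40.61 tilt 0.01 F [-0.5 -0.7 -0.7] gap 0.0461 t 14.075 q6 1.36
[np.float64(-0.0068), np.float64(-0.0012), np.float64(0.0007)] az 0.0047
0.074 [(20, 40.5), (32, 41.0), (44, 41.0), (56, 39.0), (68, 41.0), (80, 39.0), (92, 38.0), (104, 38.0), (116, 37.5), (128, 37.0), (140, 36.0)]
0.073 [(20, 39.5), (32, 39.5), (44, 39.5), (56, 37.5), (68, 39.0), (80, 38.0), (92, 37.5), (104, 37.0), (116, 40.0), (128, 36.0), (140, 36.0)]
```

Emit:
jog_arm(targets=[[0.46,0.003,0,0,0,0,0],[0.46,0.006,0,0,0,0,0],[0.46,0.006,0,0,0,0,0]])

```text
clock: 14.5
ee_pos: [0.5512, 0.3777, 0.0601]
tcp_rot: [2.945, 1.09, -0.004]
force: [-2.8, -3.3, 1.5]
finger_gap: 0.0464
finger_force: 2.2
```

Emit:
jog_arm(targets=[[0.46,-0.03,0,0,0,0,0],[0.46,-0.03,0,-0.14,0,0,0],[0.46,0.126,0,-0.14,0,0,0],[0.46,0.126,0,-0.14,0,0,0],[0.46,0.126,0,-0.06,0,0,0],[0.46,0.126,0,-0.055,0,0,0],[0.46,0.126,0,-0.05,0,0,0]])

```text
clock: 15.38
ee_pos: [0.5806, 0.4032, 0.0754]
tcp_rot: [-2.946, -1.09, -0.0]
force: [-0.2, 0.4, 0.4]
finger_gap: 0.0463
finger_force: 0.0
```

Emit:
jog_arm(targets=[[0.46,0,0,0.006,0,0,0],[0.46,0,0,0.012,0,0,0]])

```text
clock: 15.62
ee_pos: [0.5811, 0.4034, 0.0723]
tcp_rot: [-2.946, -1.09, -0.002]
force: [-0.2, 0.6, -0.1]
finger_gap: 0.0464
finger_force: 0.0
```

Emit:
jog_arm(targets=[[0.46,0,0,0.005,0,0,0],[0.46,0,0,0.01,0,0,0]])

```text
clock: 15.88
ee_pos: [0.581, 0.4033, 0.0701]
tcp_rot: [-2.946, -1.09, -0.002]
force: [-1.5, -1.1, 6.3]
finger_gap: 0.046
finger_force: 3.3
```

Emit:
jog_arm(targets=[[0.46,0,0,0.008,0,0,0],[0.46,0,0,0.016,0,0,0],[0.46,0,0,0.024,0,0,0],[0.46,0,0,0.032,0,0,0],[0.46,0,0,0.038,0,0,0],[0.46,0,0,0.042,0,0,0],[0.46,0,0,0.042,0,0,0],[0.46,0,0,0.042,0,0,0]])

```text
clock: 16.88
ee_pos: [0.581, 0.4033, 0.0575]
tcp_rot: [-2.946, -1.09, -0.002]
force: [-1.4, -1.1, 5.6]
finger_gap: 0.0458
finger_force: 2.8
```

Emit:
jog_arm(targets=[[0.46,0,0,-0.02,0,0,0],[0.46,0,0,-0.2,0,0,0],[0.46,-0.2,0,-0.2,0,0,0],[0.46,-0.4,0,-0.2,0,0,0],[0.46,-0.63,0,-0.2,0,0,0],[0.46,-0.68,0,-0.2,0,0,0],[0.46,-0.68,0,-0.2,0,0,0]])

```text
clock: 17.75
ee_pos: [0.4248, 0.2697, 0.1166]
tcp_rot: [2.947, 1.089, 0.0]
force: [0.3, -0.5, -0.5]
finger_gap: 0.0455
finger_force: 0.0
```

```bash
python3 - <<'E'
from h2 import *
b=arm.snapshot("side");cv2.imwrite("pics/s6.png",b[:,:,::-1])
def rect(g,z,cx,cy,w):
    c=np.array([(-w,-w),(w,-w),(w,w),(-w,w)])
    H=cv2.getPerspectiveTransform(proj("side",[[*wf(cx+x,cy+y,0,z)[:3]] for x,y in c]).astype(np.float32),np.float32((c+w)*4))
    return cv2.warpPerspective(g,H,(8*w,8*w),flags=cv2.INTER_CUBIC)
P=[]
for f in("s5","s6"):
    g=cv2.cvtColor(cv2.imread(f"pics/{f}.png"),cv2.COLOR_BGR2GRAY)
    o=rect(g,.072,-133,-5,60);P.append(o)
    c=cv2.HoughCircles(cv2.GaussianBlur(o,(9,9),0),cv2.HOUGH_GRADIENT,2,60,param1=60,param2=20,minRadius=146,maxRadius=158)
    print(f,None if c is None else [((x/4-60-133).round(1),(y/4-60-5).round(1),r/4) for x,y,r in c[0][:3]])
P.append(rect(g,.06,0,0,60))
for i in(0,1):
    cv2.circle(P[i],(240,int(240-1.6*4)),152,0,1);cv2.circle(P[i],(240,int(240-1.6*4)),100,0,1)
cv2.circle(P[2],(240,240),152,0,1)
cv2.imwrite("pics/v6.png",cv2.resize(np.hstack([P[1],P[2]]),(800,400)))
rows([]);print(inwell())
E
```

```text
s5 [(np.float32(-125.2), np.float32(-17.2), np.float32(37.0)), (np.float32(-96.2), np.float32(-51.8), np.float32(39.2)), (np.float32(-87.2), np.float32(-9.8), np.float32(37.5))]
s6 [(np.float32(-130.2), np.float32(-6.8), np.float32(38.1))]
at [0.4266 0.2708 0.1167] yaw 40.58 tilt 0.14 F [-0.3  0.2  0.7] gap 0.0459 t 17.8 q6 1.29
[-202.8   -1. ]
```

View pics/v6.png

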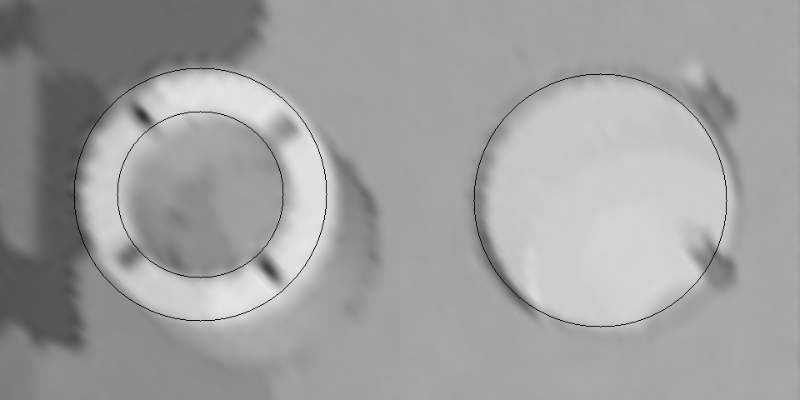

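Left: the ring matches a circle centred at well-frame (-132, -6.6). Right: the lens is centred and flush in the well. Next I'll push the ring.

```bash
python3 - <<'E'
from h2 import *
rows([wf(-132,-6.6,4,.115,62),wf(-132,-6.6,4,.06,62)]+bez((-132,-6.6),(-55,-1),4,[0,.05,.1,.17,.24,.32,.4,.48,.56,.64,.72,.8,.88,.94,.98],.06,41))
E
```

```text
at [0.4266 0.2708 0.1167] yaw 40.58 tilt 0.14 F [-0.3  0.2  0.7] gap 0.0459 t 17.8 q6 1.29
[np.float64(0.0297), np.float64(0.0331), np.float64(0.0059)] az -0.0848
[np.float64(0.0293), np.float64(0.033), np.float64(0.1893)] az -0.0848
[np.float64(0.0991), np.float64(0.0283), np.float64(0.1894)] az -0.0848
[np.float64(0.1246), np.float64(0.0265), np.float64(0.1895)] az -0.0846
[np.float64(0.1497), np.float64(0.0248), np.float64(0.1895)] az -0.0839
[np.float64(0.1843), np.float64(0.0224), np.float64(0.1896)] az -0.0823
[np.float64(0.2181), np.float64(0.0201), np.float64(0.1897)] az -0.0797
[np.float64(0.2558), np.float64(0.0174), np.float64(0.1898)] az -0.0757
[np.float64(0.2927), np.float64(0.0149), np.float64(0.1898)] az -0.0706
[np.float64(0.3285), np.float64(0.0124), np.float64(0.1899)] az -0.0644
[np.float64(0.3635), np.float64(0.0101), np.float64(0.19)] az -0.057
[np.float64(0.3975), np.float64(0.0077), np.float64(0.1901)] az -0.0484
[np.float64(0.4305), np.float64(0.0055), np.float64(0.1902)] az -0.0388
[np.float64(0.4626), np.float64(0.0033), np.float64(0.1902)] az -0.0279
[np.float64(0.4938), np.float64(0.0012), np.float64(0.1903)] az -0.016
[np.float64(0.5166), np.float64(-0.0003), np.float64(0.1904)] az -0.0063
[np.float64(0.5315), np.float64(-0.0013), np.float64(0.1904)] az 0.0005
```

Emit:
jog_arm(targets=[[0.46,0.03,0.033,0.1,0,0,-0.085],[0.46,0.03,0.033,0.187,0,0,-0.085],[0.46,0.03,0.033,0.187,0,0,-0.085],[0.46,0.07,0.031,0.187,0,0,-0.085],[0.46,0.1,0.028,0.187,0,0,-0.085],[0.46,0.135,0.026,0.187,0,0,-0.085],[0.46,0.175,0.023,0.187,0,0,-0.083],[0.46,0.218,0.02,0.187,0,0,-0.08]])

```text
clock: 18.8
ee_pos: [0.48, 0.3091, 0.0601]
tcp_rot: [2.911, 1.182, 0.0]
force: [-0.4, -1.1, 0.8]
finger_gap: 0.046
finger_force: 0.5
```

```bash
python3 - <<'E'
from h2 import *
print(inwell());rows(bez((-132,-6.6),(-55,-1),4,[.32,.4,.48,.56,.64,.72,.8,.88,.94,.98,1],.06,41))
E
```

```text
[-137.3   -6.5]
at [0.48   0.3091 0.0601] yaw 44.2 tilt 0.01 F [-0.4 -1.1  0.8] gap 0.046 t 18.8 q6 1.25
[np.float64(0.038), np.float64(0.0012), np.float64(0.0003)] az 0.0047
[np.float64(0.0749), np.float64(0.0009), np.float64(0.0003)] az 0.0098
[np.float64(0.1108), np.float64(0.0008), np.float64(0.0003)] az 0.016
[np.float64(0.1458), np.float64(0.0006), np.float64(0.0003)] az 0.0234
[np.float64(0.1799), np.float64(0.0004), np.float64(0.0003)] az 0.032
[np.float64(0.2131), np.float64(0.0002), np.float64(0.0003)] az 0.0416
[np.float64(0.2452), np.float64(0.0001), np.float64(0.0003)] az 0.0524
[np.float64(0.2765), np.float64(-0.0), np.float64(0.0003)] az 0.0644
[np.float64(0.2993), np.float64(-0.0001), np.float64(0.0003)] az 0.0741
[np.float64(0.3143), np.float64(-0.0002), np.float64(0.0003)] az 0.0809
[np.float64(0.3217), np.float64(-0.0002), np.float64(0.0003)] az 0.0844
```

Emit:
jog_arm(targets=[[0.46,0.04,0.001,0,0,0,0.005],[0.46,0.08,0.001,0,0,0,0.01],[0.46,0.12,0.001,0,0,0,0.018],[0.46,0.16,0,0,0,0,0.027],[0.46,0.2,0,0,0,0,0.038],[0.46,0.235,0,0,0,0,0.049],[0.46,0.265,0,0,0,0,0.06],[0.46,0.285,0,0,0,0,0.068]])

```text
clock: 19.8
ee_pos: [0.5411, 0.3684, 0.0599]
tcp_rot: [2.941, 1.103, -0.0]
force: [-0.4, -0.9, 0.6]
finger_gap: 0.0461
finger_force: 0.6
```

```bash
python3 - <<'E'
from h2 import *
print(inwell());rows([wf(0,0,0,.06,o) for o in(45,43,41.2,40,38.5)])
E
```

```text
[-52.3  -0.9]
at [0.5411 0.3684 0.0599] yaw 41.12 tilt 0.01 F [-0.4 -0.9  0.6] gap 0.0461 t 19.8 q6 1.34
[np.float64(0.0244), np.float64(-0.0026), np.float64(-0.0003)] az 0.0161
[np.float64(0.031), np.float64(-0.0025), np.float64(-0.0003)] az 0.0161
[np.float64(0.037), np.float64(-0.0024), np.float64(-0.0003)] az 0.0161
[np.float64(0.041), np.float64(-0.0024), np.float64(-0.0003)] az 0.0161
[np.float64(0.046), np.float64(-0.0023), np.float64(-0.0003)] az 0.0161
```

Emit:
jog_arm(targets=[[0.46,0.015,-0.002,0,0,0,0.016],[0.46,0.025,-0.002,0,0,0,0.016],[0.46,0.033,-0.002,0,0,0,0.016],[0.46,0.039,-0.002,0,0,0,0.016],[0.46,0.044,-0.002,0,0,0,0.016],[0.46,0.044,-0.002,0,0,0,0.016]])

```text
clock: 20.55
ee_pos: [0.5499, 0.3768, 0.0598]
tcp_rot: [2.948, 1.085, -0.002]
force: [-1.9, -0.6, 0.6]
finger_gap: 0.0466
finger_force: 1.0
```

```bash
python3 - <<'E'
from h2 import *
print(inwell());rows([])
E
```

```text
[-40.2  -0.2]
at [0.5499 0.3768 0.0598] yaw 40.43 tilt 0.08 F [-1.9 -0.6  0.6] gap 0.0466 t 20.55 q6 1.36
```

Emit:
jog_arm(targets=[[0.46,0.003,0,0,0,0,0],[0.46,0.005,0,0,0,0,0],[0.46,0.005,0,0,0,0,0]])

```text
clock: 20.92
ee_pos: [0.5501, 0.377, 0.0597]
tcp_rot: [2.947, 1.085, -0.005]
force: [-3.8, -4.8, 1.9]
finger_gap: 0.0459
finger_force: 2.5
```

Emit:
jog_arm(targets=[[0.46,-0.03,0,0,0,0,0],[0.46,-0.03,0,-0.14,0,0,0],[0.46,0.125,0,-0.14,0,0,0],[0.46,0.125,0,-0.14,0,0,0],[0.46,0.125,0,-0.055,0,0,0],[0.46,0.125,0,-0.05,0,0,0],[0.46,0.125,0,-0.045,0,0,0],[0.46,0.125,0,-0.04,0,0,0]])

```text
clock: 21.92
ee_pos: [0.5804, 0.4027, 0.0729]
tcp_rot: [-2.948, -1.085, -0.003]
force: [1.6, 0.8, 0.6]
finger_gap: 0.0465
finger_force: 0.0
```

Emit:
jog_arm(targets=[[0.46,0,0,0.006,0,0,0],[0.46,0,0,0.012,0,0,0],[0.46,0,0,0.018,0,0,0]])

```text
clock: 22.3
ee_pos: [0.5802, 0.4026, 0.0678]
tcp_rot: [-2.948, -1.086, -0.002]
force: [-1.5, -0.6, 5.4]
finger_gap: 0.0458
finger_force: 2.9
```

Emit:
jog_arm(targets=[[0.46,0,0,0.007,0,0,0],[0.46,0,0,0.014,0,0,0],[0.46,0,0,0.021,0,0,0],[0.46,0,0,0.028,0,0,0],[0.46,0,0,0.033,0,0,0],[0.46,0,0,0.037,0,0,0],[0.46,0,0,0.037,0,0,0],[0.46,0,0,0.037,0,0,0]])

```text
clock: 23.3
ee_pos: [0.5802, 0.4026, 0.0566]
tcp_rot: [-2.948, -1.085, -0.002]
force: [-0.8, -1.0, 5.0]
finger_gap: 0.0459
finger_force: 2.7
```

Emit:
jog_arm(targets=[[0.46,0,0,-0.02,0,0,0],[0.46,0,0,-0.25,0,0,0],[0.46,-0.2,0,-0.3,0,0,0],[0.46,-0.5,0,-0.3,0,0,0],[0.46,-0.5,0,-0.3,0,0,0],[0.46,-0.5,0,-0.3,0,0,0]])

```text
clock: 24.05
ee_pos: [0.464, 0.3041, 0.146]
tcp_rot: [2.948, 1.085, -0.001]
force: [-0.2, 0.4, 0.4]
finger_gap: 0.0463
finger_force: 0.0
```

```bash
python3 - <<'E'
from h2 import *
g=cv2.cvtColor(arm.snapshot("side"),cv2.COLOR_RGB2GRAY);w=60;c=np.array([(-w,-w),(w,-w),(w,w),(-w,w)])
for z in(.06,.058):
    H=cv2.getPerspectiveTransform(proj("side",[[*wf(x,y,0,z)[:3]] for x,y in c]).astype(np.float32),np.float32((c+w)*4))
    o=cv2.warpPerspective(g,H,(480,480),flags=cv2.INTER_CUBIC)
    m=(o>200).astype(np.uint8);n,l,s,ce=cv2.connectedComponentsWithStats(m);i=1+s[1:,4].argmax()
    k=max(cv2.findContours((l==i).astype(np.uint8),0,1)[0],key=cv2.contourArea);e=cv2.fitEllipse(k)
    print(z,s[i,4]/16,np.array(e[0])/4-w,np.array(e[1])/4)
print(arm.state()["force"])
E
```

```text
0.06 2451.875 [1.99330139 3.51760864] [66.27365112 69.98212433]
0.058 2475.0625 [0.14373016 0.87105179] [66.58398438 70.35170746]
[0.97697581 0.20853459 0.00451698]
```

```bash
python3 -c "
from station import arm
print(arm.close_job())"
```

```text
the job is handed in; nothing more can be done
None
```

The job is handed in at about 24 s of the 59 s: spacer, lens blank and ring were slid against the pins and pressed about flush in order, probably 1–2 mm below the deck by my camera estimate; a finger nudged the waiting ring about 14 mm along the deck, and the verdict was not shown.

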